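Seat the green patina sample in the inlay tray

ROBOT

A 6-joint arm with a two-finger parallel gripper is mounted at the origin on a cart in front of the work surface, level with it; the furniture and walls round the work are solid. World frame = base frame: x ahead of the robot, y to its left, z up, the work surface at z = 0. Lengths are in mm, angles in rad, forces in N, time in s.
With the tool pointing down it reaches from about 350 to 875 mm from the base axis. Payload 4.2 kg.
Tool frame: the origin (TCP) lies between the finger pads; the fingertips stand 17 mm ahead of it and the grasp point (between the pads) lies 2 mm behind it (nose_length is the distance from the TCP to the fingertips, in mm); z points along the fingers, y is the direction in which the jaws open and shut (so a half turn about z gives the same grasp; the last joint's range is limited). The gripper opens to 85 mm and grips with 20 to 120 N. Pads are 22 mm wide; open, the fingers measure 114 mm over their backs; the gripper's body (76 mm by 85 mm) begins 54 mm behind the grasp point. The pads swing forward as they close: fully open they stand 13 mm farther back than shut.
Start: joints at [1.581, 0.385, 0.008, 0, -1.194, -0.259], TCP at [153.869, 605.742, 248.312] pointing down, gripper open.
Joint ranges: [-3.14, 3.14], [-1.21, 2.06], [-1.07, 1.41], [-3.16, 2.05], [-2.99, -0.16], [-3.1, 3.1]. Speed limits (rad/s): [2.79, 2.79, 3.14, 3.14, 3.14, 3.14].

INTERFACE

Orientations are given as a unit quaternion [x, y, z, w].
In Python, from bench import * gives the robot as it stands.
- The arm moves only by the tool jog_arm, never from a script. Its argument "increments" is a list of rows, each a list of 4 numbers: the shift along the tool's x, y, z in m, then the turn about the tool's z in degrees. A call has 1 to 10 rows; each row is the pose to reach, as a shift and turn from the pose measured when the call began, along the tool's axes at that moment; what a row does not reach only later rows make up. A row lasts 1/8 s, in which the tool goes at most 62.5 mm and 10.7 degrees, less where a joint would pass 70% of its speed; a pose out of reach is approached as far as the arm can. A call with a gripper value outside its range is refused whole. "hand" is the gripper's target within -1 to 1 (fully open at 1, half-way at 0, shut at -1), set as the call begins (left out, the last holds). The fingers move at their own pace and stop on an object; the grip force is fixed at half the most. Time passes only in rows, so rows that repeat a pose let the fingers close. It gives the time, the measured TCP pose, the force and the opening at its end, in the units of the state.
- read_state(): the state, without advancing time (a new reading comes with each control period).
- get_image(name): name is "scene" or "top" or "wrist"; returns the picture (420x560x3 uint8, red, green, blue); there is no depth.
- calibration(name): a dict with "fx", "fy", "cx", "cy" (pixels), "position" and "rotation" of the camera in the world; the wrist camera has in their place "hand_eye" (4x4, takes a point from camera to tool coordinates, whose origin is the TCP and whose axes are the flange's). Camera axes: x right, y up, looking along -z (the intrinsics and any distortion apply to the point x, -y, -z); pixel columns grow to the right and rows downward; lengths in mm; the calibration is good to about 2 mm. A picture is of the moment at which its call begins: read the wrist's pose just before it. calibration takes no time and is no camera call.
- job_done(): hands the job in, once; it reports no verdict.
The state is a dict: "clock": time; "joints": joint angles; "joint_vel": joint speeds; "joint_efforts": joint torques, N m; "position": TCP position; "ee_rot": TCP orientation; "contact_force": force on the tool from outside, world axes, zero at the start; "wrist_torque": the same for the moment, N m; "gripper_width": finger opening in mm.
Only numpy, scipy, OpenCV 4.12 (cv2) and the standard library are available. Lean on these libraries where they do the work, as an engineer would, in place of code of your own. Each camera call takes 0.05 s, during which the arm holds its last target.

TASK

Pick up the green patina sample plate from the three plates at the front right and lay it flat on the plain end of the inlay tray, long side along the tray. Then, keeping it in the fingers, slide it gently along the sheet without lifting it, until it drops into the window; leave it lying flat and fully home on the window's floor and let go. Do not force it and leave the other things alone.

Things in the scene. Friction and masses are not known exactly. Their poses are not given: they have to be found in the camera images.
- plate_green: green patina sample plate, a loose flat slab 45 x 60 x 8 mm, 0.13 to 0.27 kg, one of three alike that differ in colour (green, brown, blue) and change places at the front right; the plates farther back on the table are not meant. Origin at the centre of its underside; x along the 45 mm side, y along the 60 mm side, z up.
- tray: inlay tray, fixed: plywood board 250 x 104 x 10 mm with a bare metal sheet 186 x 98 x 4 mm clamped on it, pierced by a window. Origin at the centre of the board's underside; x along the 250 mm side from the plain end towards the window end, y across, z up. Sheet top 14 mm, board top (the window's floor) 10 mm above the origin plane. Rigid, never shifts.
- tray_start (a point): point on top of the sheet at its plain end, tray x = -62 mm, y = 0; axes as the tray's. A plate centred here, long side along x, always lies wholly on plain flat sheet, clear of the window.
- tray_window (a point): point on the window's floor at tray x = +22 mm, y = 0, axes as the tray's: only the MIDDLE of where the window may be. The window is 64 mm along x, 49 mm along y, 4 mm deep, centred at y = 0; but the sheet may be clamped up to 12 mm either way along x, and that is not measured: find it by feel. Its far edge is a 4 mm step that stops a plate that has dipped. A seated plate stands 4 mm proud.
- plate_brown: brown sample plate, 45 x 60 x 8 mm, bystander; origin and axes as for the green one
- plate_blue: blue sample plate, 45 x 60 x 8 mm, bystander; origin and axes as for the green one
- wax_tin: blue-grey flat tin, 85 x 123 x 33 mm, bystander, origin at the centre of its underside
- scraper: scraper with a wooden handle, 54 x 195 x 19 mm, lying flat, bystander, origin at the centre of its underside
- striker: wire flint striker, 52 x 180 x 19 mm, lying flat, bystander, origin at the centre of its underside
- steel_wool: pad of steel wool, 48 x 63 x 30 mm, bystander, origin at the centre of its underside
- jar_green: green jar with a red lid, 61 mm across, 85 mm high, bystander, origin at the centre of its underside
Things that resemble listed ones, but are neither listed nor needed, are in the scene too. What is shaped like the plate_green but yellow is not meant.

How it is judged (in metres and radians):
On the way, in this order (a step that is already met when the one before it is completed fails the run):
1. the green plate lies flat on the sheet at the plain end of the tray, long side along the tray (z of plate_green in the frame of tray between 0.0125 and 0.0157 m and x of plate_green in the frame of tray between -0.1 and -0.03 m and y of plate_green in the frame of tray between -0.025 and 0.025 m and angle between plate_green's own z axis and vertical below 0.08 rad and angle between the y axis of plate_green and the x axis of tray, either way round below 0.35 rad and contact force between plate_green and tray above 0.2 N), for 0.2 s.
2. the green plate has dropped into the window (z of plate_green in the frame of tray below 0.0118 m and angle between plate_green's own z axis and vertical below 0.035 rad and x of plate_green in the frame of tray between 0 and 0.045 m and y of plate_green in the frame of tray between -0.01 and 0.01 m), for 0.2 s.
At the end, for the whole second after the job is handed in: The green plate lies in the tray's window, its underside within 1.8 mm of the window's floor and level within 2 degrees, at rest and released (all of step 2 and z of plate_green in the frame of tray above 0.008 m and linear speed of plate_green below 0.01 m/s and contact force between plate_green and the fingers below 0.05 N); the robot touches nothing.
It fails at once if the green plate is carried or dropped through the air over the window part of the tray (16 to 70 mm above the sheet) instead of being slid in (x of plate_green in the frame of tray between -0.015 and 0.09 m and y of plate_green in the frame of tray between -0.05 and 0.05 m and z of plate_green in the frame of tray between 0.03 and 0.084 m).
It fails at once if the plate is let go of, or only pushed, on the sheet short of the window instead of being kept in the fingers (x of plate_green in the frame of tray between -0.03 and 0.008 m and y of plate_green in the frame of tray between -0.05 and 0.05 m and z of plate_green in the frame of tray between 0.0125 and 0.03 m and contact force between plate_green and the fingers below 2 N).
It fails at once if the plate is forced: it presses on the tray with more than 35 N (contact force between plate_green and tray above 35 N).
It fails at once if the fingers press on the tray with more than 35 N (contact force between the fingers and tray above 35 N).
It fails at once if a bystander is shifted by more than 30 mm (distance of any of plate_brown, plate_blue, wax_tin, scraper, striker, steel_wool, jar_green from where it was at the start of the episode above 0.03 m).
It also fails if it takes over 70 s, if anything falls off the work surface, if the arm or the gripper's body presses on something with over 40 N, if the wrist force passes 120 N, or if a joint passes its speed limit or range.

## Working session

There is one attempt and no reset: what is moved stays moved. The work goes in short steps, Python scripts to look and compute and a tool call to move; the robot and the scene stay as the last step left them, time stands still between calls to the robot, and variables do not carry over. Pictures are saved under pics/ and viewed, and the job is handed in when it is done.

Besides the shell and the picture viewer there is one more tool, called after "Emit:" as name(argument=value, ...) on one line, values as JSON. jog_arm: Moves the arm, as the interface text tells. Its arguments: {"type":"object","properties":{"increments":{"type":"array"},"hand":{"type":"number"}},"required":["increments"]}

```bash
ls; mkdir -p pics
python3 - <<'E'
from bench import *
import cv2,json
s=read_state(); print(s)
for n in ("scene","top"):
    im=get_image(n); cv2.imwrite(f"pics/{n}0.png",im[:,:,::-1])
for n in ("scene","top","wrist"): print(n,calibration(n))
E
```

```text
pics
{'clock': 0.0, 'joints': array([ 1.58059713e+00,  3.85532316e-01,  6.59394449e-03, -5.02658499e-04,
       -1.19402344e+00, -2.58570196e-01]), 'joint_vel': array([-1.51229149e-03, -6.33771624e-06,  1.51123997e-03,  5.28407332e-04,
        6.33292145e-05, -1.17899974e-03]), 'joint_efforts': array([ 2.73565211e-04, -3.92292523e+01,  1.88403028e+01,  4.18639183e+00,
       -4.61872376e-03, -2.00972615e-06]), 'position': array([153.74474301, 605.20695032, 247.22317547]), 'ee_rot': array([ 9.92262076e-01, -1.24156134e-01, -8.66475363e-05,  1.10425932e-03]), 'contact_force': array([-0.18292362, -0.58658065,  0.49985322]), 'wrist_torque': array([-0.01005508,  0.0248255 , -0.01307195]), 'gripper_width': 85.57982713712909}
scene {'fx': 464.9981516237981, 'fy': 464.9981516237981, 'cx': 278.50151749081476, 'cy': 216.68156152934353, 'position': array([ -32.75843211, -683.19181861,  787.11595009]), 'rotation': array([ 0.39226918, -0.13122275, -0.30718443,  0.85705496])}
top {'fx': 435.05636994885487, 'fy': 435.05636994885487, 'cx': 283.4913586305812, 'cy': 202.7770532378173, 'position': array([ 321.6223615 ,  -15.57360852, 1395.00799759]), 'rotation': array([ 0.05143516, -0.05307036, -0.69715756,  0.71309838])}
wrist {'fx': 349.25970231927323, 'fy': 349.25970231927323, 'cx': 281.0602087996697, 'cy': 210.78597654158872, 'hand_eye': array([[ 2.99321683e-04,  9.56658379e-01,  2.91212391e-01,
         7.29857958e+01],
       [ 9.99999827e-01, -1.38880964e-04, -5.71610268e-04,
         3.98936744e-02],
       [-5.06391894e-04,  2.91212512e-01, -9.56658255e-01,
        -1.24244513e+02],
       [ 0.00000000e+00,  0.00000000e+00,  0.00000000e+00,
         1.00000000e+00]])}
```

View pics/top0.png

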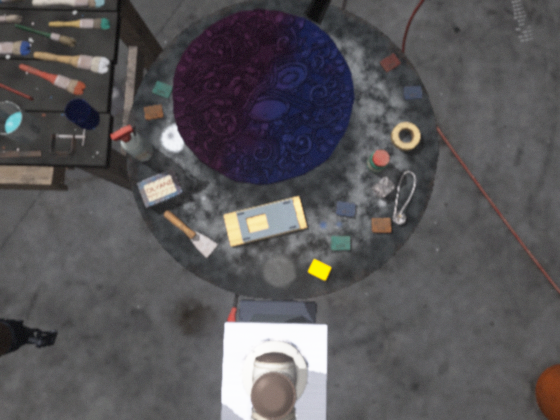

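View pics/scene0.png

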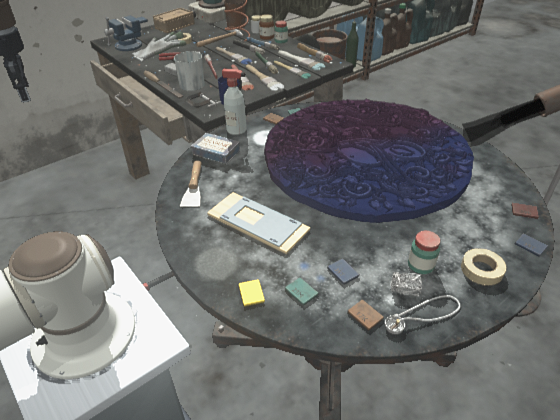

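In the top view, three things could be meant: green plate (340,243) in the front right trio with brown (381,225) and blue (345,209). There is also a far green one at (161,88), farther back, and a yellow one at (319,270), both excluded. The front-right green plate fits. I'll confirm it with a crop and rough positions.

```bash
cat > h.py <<'E'
from bench import *
import cv2,numpy as np
from scipy.spatial.transform import Rotation as R
def cam(n,s=None):
    c=calibration(n); K=(c['fx'],c['fy'],c['cx'],c['cy'])
    if n=='wrist':
        H=c['hand_eye']; Rt=R.from_quat(s['ee_rot']).as_matrix()
        return K,Rt@H[:3,3]+s['position'],Rt@H[:3,:3]
    return K,np.array(c['position']),R.from_quat(c['rotation']).as_matrix()
def ray(px,C,z):
    K,p,M=C; px=np.atleast_2d(np.array(px,float))
    d=np.c_[(px[:,0]-K[2])/K[0],-(px[:,1]-K[3])/K[1],-np.ones(len(px))]@M.T
    return p+d*((z-p[2])/d[:,2])[:,None]
def proj(X,C):
    K,p,M=C; q=(np.atleast_2d(X)-p)@M
    return np.c_[K[2]+K[0]*q[:,0]/-q[:,2],K[3]+K[1]*q[:,1]/q[:,2]]
def snap(n,f):
    s=read_state(); im=get_image(n)[:,:,::-1].copy(); cv2.imwrite(f'pics/{f}.png',im); return s,im
def rect(im,lo,hi,box):
    x0,y0,x1,y1=box; hsv=cv2.cvtColor(im,cv2.COLOR_BGR2HSV)
    m=np.zeros(im.shape[:2],np.uint8); m[y0:y1,x0:x1]=cv2.inRange(hsv,lo,hi)[y0:y1,x0:x1]
    m=cv2.morphologyEx(m,cv2.MORPH_CLOSE,np.ones((3,3)))
    c=max(cv2.findContours(m,cv2.RETR_EXTERNAL,cv2.CHAIN_APPROX_NONE)[0],key=cv2.contourArea)
    return c
E
python3 - <<'E'
from h import *
im=cv2.imread('pics/top0.png'); cv2.imwrite('pics/crop0.png',cv2.resize(im[180:290,210:410],None,fx=4,fy=4,interpolation=cv2.INTER_CUBIC))
C=cam('top')
for n,p in dict(green=(340,243),brown=(381,225),blue=(345,209),yel=(319,270),tray=(265,221.5),win=(258,223)).items(): print(n,ray(p,C,10)[0].round())
E
```

```text
green [ 403. -199.   10.]
brown [ 463. -330.   10.]
blue [ 512. -215.   10.]
yel [ 317. -133.   10.]
tray [466.  41.  10.]
win [461.  64.  10.]
```

View pics/crop0.png

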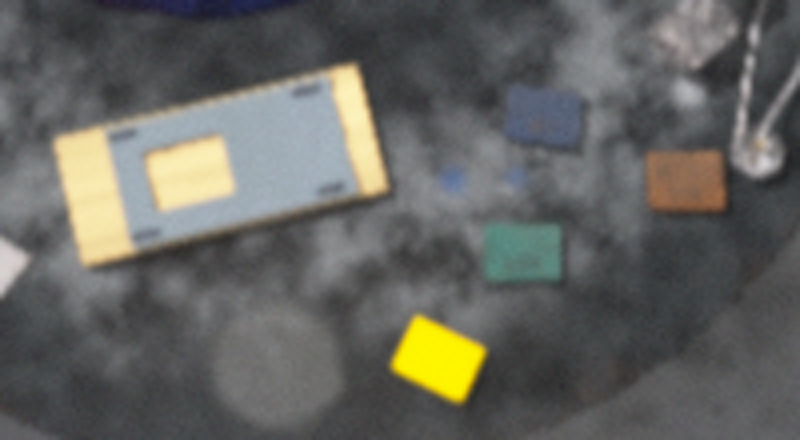

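Emit:
jog_arm(increments=[[0.45, 0.495, 0, 63], [0.45, 0.495, 0, 63], [0.45, 0.495, 0, 63], [0.45, 0.495, 0, 63], [0.45, 0.495, 0, 63], [0.45, 0.495, 0, 63], [0.45, 0.495, 0, 63], [0.45, 0.495, 0, 63], [0.45, 0.495, 0, 63], [0.45, 0.495, 0, 63]], hand=0.15)

```text
clock: 1.35
position: [447.6, 51.8, 248.4]
ee_rot: [0.781, -0.624, 0.0, 0.001]
contact_force: [1.1, 0.7, -0.6]
gripper_width: 48.9
```

Run:
```python
from h import *
s,im=snap('wrist','w1'); np.save('w1s.npy',s,allow_pickle=True)
print(s['position'],s['ee_rot'],s['joints'].round(2),s['clock'])
```

```text
[447.55347309  51.84121747 248.38814281] [ 7.81244962e-01 -6.24224026e-01  4.74115637e-04  6.70874745e-04] [ 0.48  0.08 -0.4   0.   -1.09 -0.26] 1.35
```

View pics/w1.png

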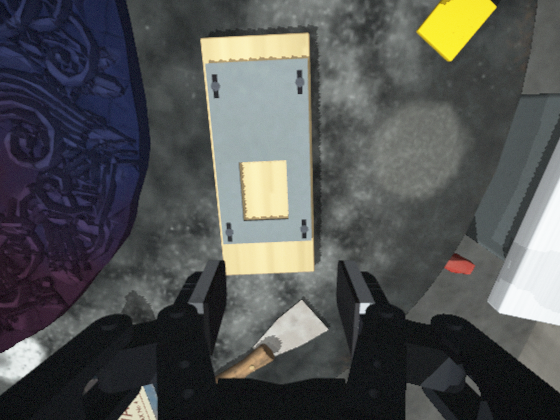

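Run:
```python
from h import *
im=cv2.imread('pics/w1.png'); s=np.load('w1s.npy',allow_pickle=True).item(); C=cam('wrist',s)
hsv=cv2.cvtColor(im,cv2.COLOR_BGR2HSV)
for p in [(255,45),(260,110),(265,190),(160,150),(330,150),(270,257),(316,150)]: print(p,hsv[p[1],p[0]])
wood=cv2.inRange(hsv,(12,50,130),(32,255,255)); wood[:,:195]=0; wood[:,322:]=0; wood[285:]=0
sheet=cv2.inRange(hsv,(90,20,90),(125,110,190)); sheet[:,:200]=0; sheet[:,318:]=0; sheet[50:250]=sheet[50:250]; sheet[:50]=0; sheet[250:]=0
cv2.imwrite('pics/m1.png',np.hstack([wood,sheet])[:300])
def show(n,pts,z):
    W=ray(pts,C,z)[:,:2].astype(np.float32); r=cv2.minAreaRect(W); b=cv2.boxPoints(r)
    e=b[1]-b[0]; f=b[2]-b[1]; L=e if np.hypot(*e)>np.hypot(*f) else f
    a=np.degrees(np.arctan2(L[1],L[0]))%180
    print(n,np.round(r[0],1),np.round(r[1],1),'ang long',round(a,2))
n,l,st,ce=cv2.connectedComponentsWithStats(wood)
for i in range(1,n):
    if st[i,4]>300: print(st[i],ce[i])
cs=cv2.findContours(cv2.bitwise_or(wood,sheet),cv2.RETR_EXTERNAL,cv2.CHAIN_APPROX_NONE)[0]
show('board',max(cs,key=cv2.contourArea)[:,0],10)
cs=cv2.findContours(sheet,cv2.RETR_EXTERNAL,cv2.CHAIN_APPROX_NONE)[0]
show('sheet',max(cs,key=cv2.contourArea)[:,0],14)
w=wood.copy(); w[:150]=0; w[228:]=0; w[:,:230]=0; w[:,300:]=0
cs=cv2.findContours(w,cv2.RETR_EXTERNAL,cv2.CHAIN_APPROX_NONE)[0]
c=max(cs,key=cv2.contourArea)[:,0]
show('win@10',c,10); show('win@14',c,14)
cv2.imwrite('pics/w1z.png',cv2.resize(im[20:290,190:330],None,fx=2.2,fy=2.2))
```

```text
(255, 45) [ 24  72 244]
(260, 110) [ 92  22 177]
(265, 190) [ 24  74 245]
(160, 150) [108  16  80]
(330, 150) [80 17 91]
(270, 257) [ 24  75 240]
(316, 150) [66 16 78]
[ 200   33  115  242 6230] [260.31829856 153.20256822]
[ 240  160   48   60 2609] [264.18244538 189.34994251]
board [468.2  43.1] [103.4 248.5] ang long 105.49
sheet [470.4  34.7] [ 95.8 183.7] ang long 105.39
win@10 [460.9  68.4] [48.6 63.1] ang long 105.37
win@14 [460.9  67.4] [48.1 62.4] ang long 105.37
```

View pics/w1z.png

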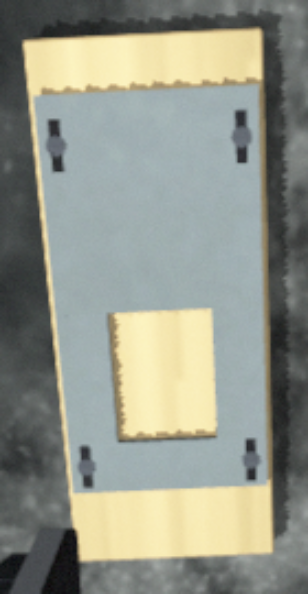

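View pics/m1.png

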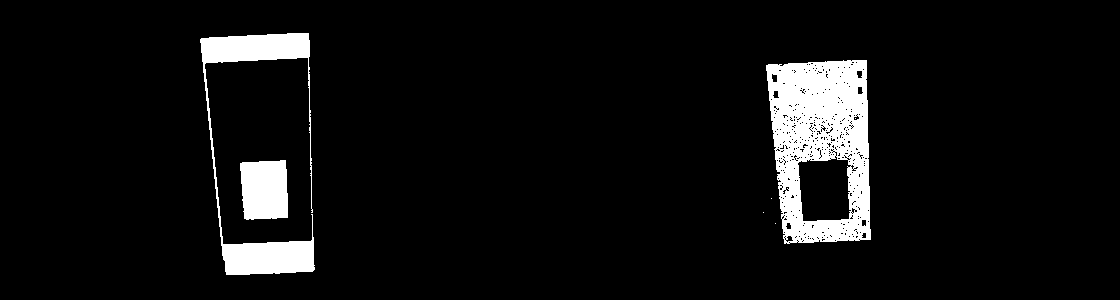

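Emit:
jog_arm(increments=[[0.24, 0.098, 0.07, 0], [0.24, 0.098, 0.07, 0], [0.24, 0.098, 0.07, 0], [0.24, 0.098, 0.07, 0], [0.24, 0.098, 0.07, 0], [0.24, 0.098, 0.07, 0], [0.24, 0.098, 0.07, 0]], hand=0.4)

```text
clock: 2.28
position: [405.2, -208.6, 179.3]
ee_rot: [0.779, -0.627, 0.001, 0.002]
contact_force: [0.8, 1.1, -0.4]
gripper_width: 60.0
```

Run:
```python
from h import *
s,im=snap('wrist','w2'); np.save('w2s.npy',s,allow_pickle=True)
print(s['position'],s['ee_rot'],s['joints'].round(2),s['clock'],s['contact_force'],s['gripper_width'])
C=cam('wrist',s)
c=rect(im,(60,60,30),(95,255,255),(100,40,460,330))[:,0]
print(cv2.boundingRect(c))
for z in (8,):
    r=cv2.minAreaRect(ray(c,C,z)[:,:2].astype(np.float32)); b=cv2.boxPoints(r); print(r,b.round(1))
```

```text
[ 405.1917462  -208.64520058  179.30725081] [ 0.77907966 -0.62692146  0.00107287  0.00179153] [-0.11  0.16 -0.5   0.01 -0.91  0.33] 2.275 [ 0.83358407  1.10873452 -0.37409163] 60.01986418578011
(249, 172, 61, 66)
((403.89349365234375, -200.17820739746094), (43.62284469604492, 59.37550354003906), 0.26226118206977844) [[ 381.9 -170.6]
 [ 382.2 -230. ]
 [ 425.8 -229.8]
 [ 425.6 -170.4]]
```

View pics/w2.png

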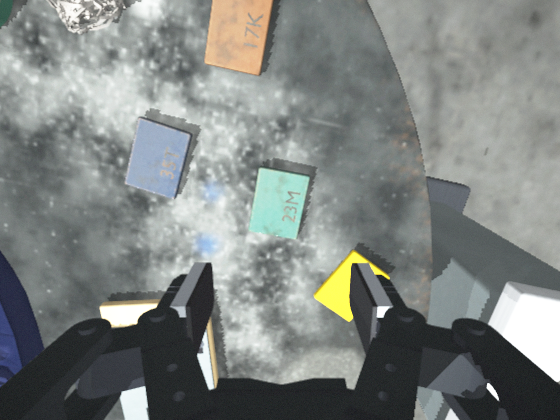

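Emit:
jog_arm(increments=[[-0.0085, -0.0005, 0.05, 10], [-0.0085, -0.0005, 0.1, 12], [-0.0085, -0.0005, 0.135, 12], [-0.0085, -0.0005, 0.135, 12], [-0.0085, -0.0005, 0.135, 12], [-0.0085, -0.0005, 0.135, 12]], hand=0.26)

```text
clock: 3.08
position: [405.5, -200.4, 46.2]
ee_rot: [0.71, -0.704, 0.003, 0.0]
contact_force: [-0.1, 0.6, -0.5]
gripper_width: 53.7
```

Run:
```python
from h import *
s,im=snap('wrist','w3')
for i in range(3):
    s=read_state(); print(s['position'].round(2),s['ee_rot'].round(4),s['clock'],s['contact_force'].round(2),s['gripper_width'])
C=cam('wrist',s)
c=rect(im,(60,60,30),(95,255,255),(150,40,420,330))[:,0]
print(cv2.boundingRect(c))
r=cv2.minAreaRect(ray(c,C,8)[:,:2].astype(np.float32)); print(r)
```

```text
[ 405.22 -200.51   46.02] [ 7.098e-01 -7.044e-01  2.900e-03  4.000e-04] 3.125 [ 0.2  -0.79  0.59] 53.89102074575502
[ 405.22 -200.51   46.02] [ 7.098e-01 -7.044e-01  2.900e-03  4.000e-04] 3.125 [ 0.2  -0.79  0.59] 53.89102074575502
[ 405.22 -200.51   46.02] [ 7.098e-01 -7.044e-01  2.900e-03  4.000e-04] 3.125 [ 0.2  -0.79  0.59] 53.89102074575502
(240, 238, 85, 72)
((403.9685363769531, -190.94737243652344), (43.761329650878906, 39.61226272583008), 1.7710891962051392)
```

View pics/w3.png

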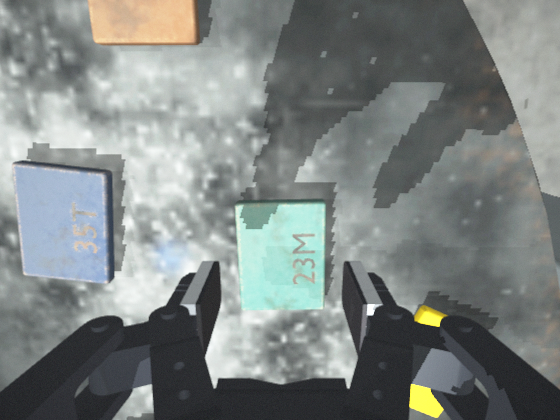

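Emit:
jog_arm(increments=[[0, 0.001, 0.01, 0], [0, 0.001, 0.018, 0], [0, 0.001, 0.018, 0], [0, 0.001, 0.018, 0]])

```text
clock: 3.62
position: [404.2, -200.7, 27.8]
ee_rot: [0.71, -0.704, 0.003, 0.001]
contact_force: [-0.2, -0.2, 0.2]
gripper_width: 53.7
```

Emit:
jog_arm(increments=[[0, 0, 0.003, 0], [0, 0, 0.006, 0], [0, 0, 0.006, 0]])

```text
clock: 4.0
position: [404.1, -200.7, 21.6]
ee_rot: [0.71, -0.704, 0.002, 0.001]
contact_force: [-0.4, -0.2, -0.2]
gripper_width: 54.0
```

Emit:
jog_arm(increments=[[0, 0, 0.002, 0], [0, 0, 0.002, 0]])

```text
clock: 4.25
position: [404.0, -200.7, 19.4]
ee_rot: [0.71, -0.704, 0.002, 0.001]
contact_force: [0.4, -0.6, 0.2]
gripper_width: 54.0
```

Emit:
jog_arm(increments=[[0, 0, 0.002, 0], [0, 0, 0.002, 0]])

```text
clock: 4.5
position: [403.8, -200.6, 17.3]
ee_rot: [0.71, -0.704, 0.002, 0.001]
contact_force: [-0.7, 0.8, 0.4]
gripper_width: 53.7
```

Emit:
jog_arm(increments=[[0, 0, 0.002, 0], [0, 0, 0.002, 0]])

```text
clock: 4.75
position: [403.7, -200.6, 15.1]
ee_rot: [0.71, -0.704, 0.002, 0.001]
contact_force: [-0.1, 0.9, -0.3]
gripper_width: 54.0
```

Emit:
jog_arm(increments=[[0, 0, 0.002, 0], [0, 0, 0.002, 0]])

```text
clock: 5.0
position: [403.9, -200.7, 13.3]
ee_rot: [0.71, -0.704, 0.002, 0.001]
contact_force: [-0.1, -0.7, 3.7]
gripper_width: 54.1
```

Emit:
jog_arm(increments=[[0, 0, 0.001, 0], [0, 0, 0.001, 0]])

```text
clock: 5.25
position: [403.9, -200.7, 13.3]
ee_rot: [0.71, -0.704, 0.002, 0.001]
contact_force: [-1.5, 1.5, 10.9]
gripper_width: 54.0
```

Emit:
jog_arm(increments=[[0, 0, 0.001, 0], [0, 0, 0.001, 0]])

```text
clock: 5.5
position: [403.9, -200.7, 13.3]
ee_rot: [0.71, -0.704, 0.002, 0.001]
contact_force: [-2.0, 1.3, 12.4]
gripper_width: 54.2
```

Emit:
jog_arm(increments=[[0, 0, -0.0065, 0], [0, 0, -0.0065, 0], [0, 0, -0.0065, 0]])

```text
clock: 5.88
position: [403.9, -200.6, 19.6]
ee_rot: [0.71, -0.704, 0.002, 0.001]
contact_force: [0.4, -0.3, -0.8]
gripper_width: 53.8
```

Emit:
jog_arm(increments=[[0, 0, 0, 0], [0, 0, 0, 0], [0, 0, 0, 0], [0, 0, 0, 0]], hand=-1)

```text
clock: 6.38
position: [404.2, -200.7, 20.1]
ee_rot: [0.71, -0.704, 0.003, 0.001]
contact_force: [-0.8, 1.4, 7.0]
gripper_width: 42.6
```

Emit:
jog_arm(increments=[[0, 0, -0.01, 0], [0, 0, -0.02, 0], [0, 0, -0.03, 0], [0, 0, -0.03, 0], [0, 0, -0.03, 0]])

```text
clock: 7.0
position: [403.9, -200.5, 50.1]
ee_rot: [0.71, -0.704, 0.002, 0.001]
contact_force: [0.4, 0.7, -1.7]
gripper_width: 42.3
```

Run:
```python
from h import *
s,im=snap('wrist','w4')
s2,im2=snap('scene','s4')
cv2.imwrite('pics/s4z.png',cv2.resize(im2[180:340,190:390],None,fx=4,fy=4))
print(s['position'].round(2),s['ee_rot'].round(4),s['clock'],s['contact_force'].round(2),s['gripper_width'])
```

```text
[ 403.94 -200.48   50.1 ] [ 0.71   -0.7042  0.0024  0.0011] 7.0 [ 0.38  0.73 -1.69] 42.267935946434015
```

View pics/w4.png

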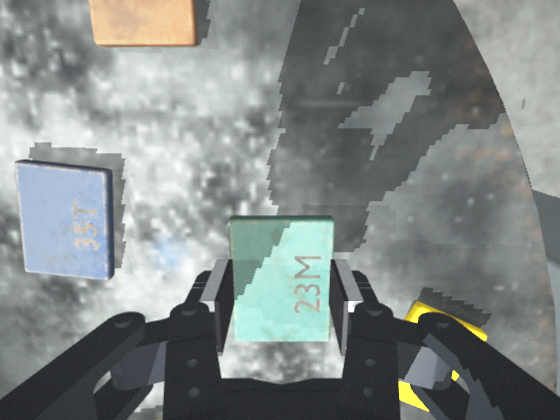

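View pics/s4z.png

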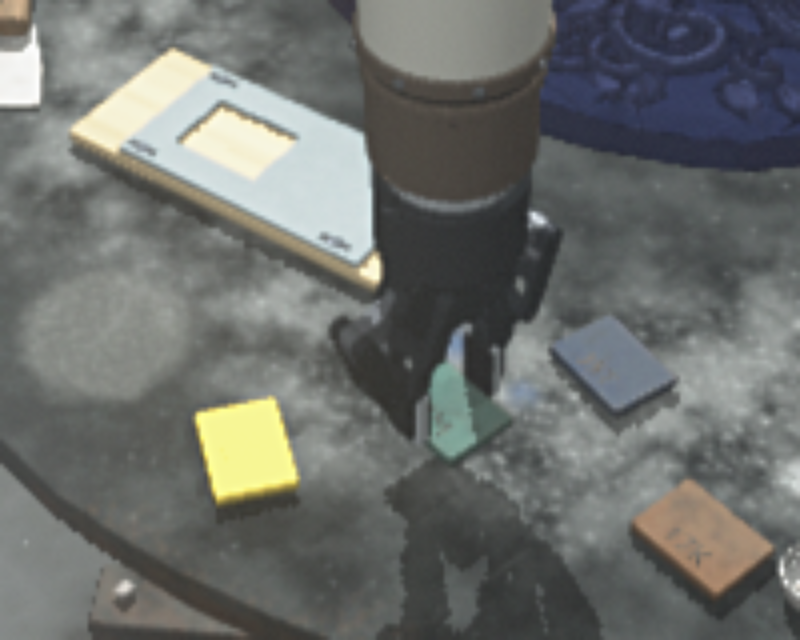

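Run:
```python
from h import *
s=read_state(); C=cam('wrist',s)
for z in (36,38,40): print(z,ray([(230,218),(333,218),(329,341),(236,341)],C,z)[:,:2].round(1).tolist())
```

```text
36 [[424.2, -229.1], [381.4, -229.4], [380.2, -169.4], [423.4, -169.0]]
38 [[423.9, -229.7], [381.7, -230.1], [380.5, -170.9], [423.1, -170.5]]
40 [[423.6, -230.3], [382.0, -230.7], [380.9, -172.4], [422.9, -172.1]]
```

Emit:
jog_arm(increments=[[-0.02, -0.009, -0.025, -2], [-0.05, -0.022, -0.025, -5], [-0.09, -0.04, -0.025, -9], [-0.13, -0.058, -0.025, -12], [-0.165, -0.073, -0.025, -15], [-0.183, -0.082, -0.025, -15], [-0.183, -0.082, -0.015, -15], [-0.183, -0.082, -0.01, -15], [-0.183, -0.082, -0.01, -15]])

```text
clock: 8.22
position: [483.1, -17.9, 58.2]
ee_rot: [0.795, -0.606, 0.001, 0.003]
contact_force: [-0.7, 0.4, -1.6]
gripper_width: 42.0
```

Run:
```python
from h import *
s,im=snap('wrist','w5'); np.save('w5s.npy',s,allow_pickle=True)
print(s['position'].round(2),s['ee_rot'].round(4),s['clock'],s['contact_force'].round(2),s['gripper_width'])
```

```text
[483.12 -17.87  58.17] [ 0.7954 -0.6061  0.0012  0.0027] 8.225 [-0.66  0.39 -1.65] 42.03227920470839
```

View pics/w5.png

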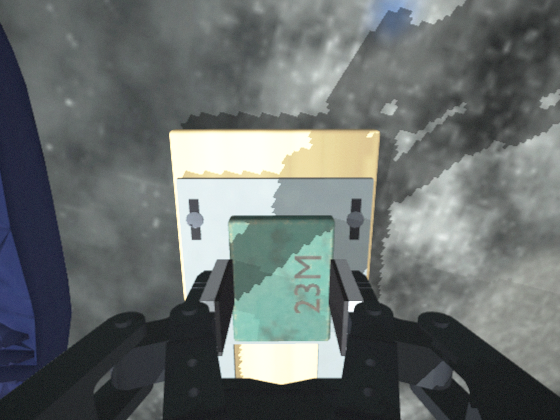

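Run:
```python
from h import *
im=cv2.imread('pics/w5.png'); s=np.load('w5s.npy',allow_pickle=True).item(); C=cam('wrist',s)
g=cv2.cvtColor(im,cv2.COLOR_BGR2GRAY).astype(float)
for r in (183,195,240,258): print(r,g[r,168:190].astype(int),g[r,362:386].astype(int))
print('win', im[355,226:245].tolist()); print(im[360,310:328].tolist())
print(g[150:186,230].astype(int)); print(g[150:186,330].astype(int))
cv2.imwrite('pics/w5z.png',cv2.resize(im[120:390,160:390],None,fx=2.2,fy=2.2,interpolation=cv2.INTER_NEAREST))
```

```text
183 [110 115 119 120 126 189 248 253 248 236 237 237 237 237 238 238 236 237
 238 238 238 237] [157 157 156 158 159 158 157 156 156 156 160 173 188 172 119  64  65  69
  67  72  73  78  83  86]
195 [118 114 115 113 114 117 167 245 253 250 238 238 237 238 238 237 238 237
 237 235 236 236] [157 155 159 159 156 158 159 156 158 158 174 187 173 126  76  79  78  85
  87  93  96  91  90  85]
240 [100 100 100  97 100  98  99  95 100 105 158 244 253 250 237 239 238 237
 238 238 238 237] [138 137 138 137 138 135 142 170 190 155  90  88  90  91  91  91  90  89
  90 115 146 161 164 164]
258 [103 102 102 100 102 102  98  97 101  96  98  97 236 253 253 244 239 239
 238 239 237 237] [133 136 136 134 133 155 177 182 144  97  98  98  96  91  92  86  82  84
 105 131 139 136 132 128]
win [[235, 234, 222], [236, 233, 221], [236, 234, 221], [235, 233, 222], [237, 234, 223], [236, 235, 224], [235, 233, 221], [206, 204, 188], [126, 143, 149], [135, 174, 193], [138, 183, 206], [140, 186, 209], [187, 238, 249], [226, 253, 255], [227, 253, 255], [225, 253, 255], [229, 254, 255], [233, 254, 255], [236, 255, 255]]
[[239, 255, 255], [239, 255, 255], [238, 255, 255], [238, 255, 255], [238, 255, 255], [237, 255, 255], [232, 254, 255], [216, 240, 246], [220, 218, 201], [232, 230, 219], [231, 230, 218], [232, 230, 219], [230, 230, 218], [230, 230, 218], [231, 231, 219], [229, 229, 218], [231, 230, 219], [231, 230, 219]]
[254 254 254 254 254 254 254 254 254 254 254 254 254 254 254 254 254 254
 254 254 254 251 233 222 221 219 220 179 112 217 237 236 236 236 237 236]
[218 217 217 216 216 216 216 217 215 217 219 215 217 217 214 216 216 215
 218 215 215 216 217 217 216 217 217 158 112 144 160 160 161 160 157 157]
```

View pics/w5z.png

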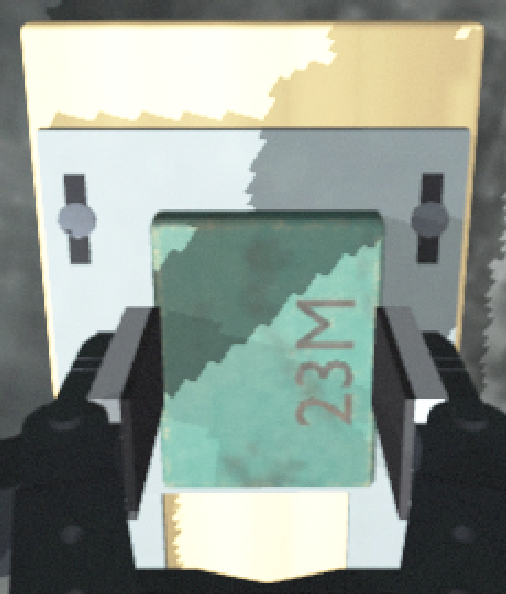

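Run:
```python
from h import *
s=np.load('w5s.npy',allow_pickle=True).item(); C=cam('wrist',s)
t=R.from_quat(s['ee_rot']).as_matrix(); print('toolx ang',np.degrees(np.arctan2(t[1,0],t[0,0])),'z',t[:,2])
ty=t[:2,1]/np.hypot(*t[:2,1]); tx=t[:2,0]/np.hypot(*t[:2,0]); p0=s['position'][:2]
f=lambda px,z:[ (round(float((q-p0)@tx),1),round(float((q-p0)@ty),1)) for q in ray(px,C,z)[:,:2]]
print('sheet L/R', f([(177.5,195),(371.5,195),(182.3,258),(366.7,258)],14))
print('sheet corner end row177', f([(200,177.5),(350,177.5)],14))
print('win rim', f([(233.5,355),(317.5,360)],14))
print('plate', f([(230,217),(333,217),(329,341),(236,341)],46))
print('win near edge', f([(280,355)],14))
```

```text
toolx ang -74.6221963335569 z [-0.00135128 -0.00568281 -0.99998294]
sheet L/R [(30.8, -50.3), (30.8, 46.2), (-3.2, -50.6), (-3.4, 46.2)]
sheet corner end row177 [(39.6, -38.5), (39.6, 35.0)]
win rim [(-63.8, -26.1), (-67.4, 22.3)]
plate [(29.5, -19.9), (29.4, 22.4), (-30.4, 23.1), (-30.3, -19.7)]
win near edge [(-63.9, 0.6)]
```

Emit:
jog_arm(increments=[[0, -0.0035, 0.006, 0], [0, -0.0035, 0.012, 0], [0, -0.0035, 0.018, 0], [0, -0.0035, 0.02, 0], [0, -0.0035, 0.02, 0]])

```text
clock: 8.9
position: [486.9, -16.9, 38.4]
ee_rot: [0.795, -0.606, 0.001, 0.002]
contact_force: [-0.4, 0.3, -1.0]
gripper_width: 42.2
```

Emit:
jog_arm(increments=[[0, 0, 0.002, 0], [0, 0, 0.002, 0]])

```text
clock: 9.15
position: [486.8, -16.9, 36.3]
ee_rot: [0.795, -0.606, 0.001, 0.002]
contact_force: [0.8, -0.8, -1.0]
gripper_width: 42.4
```

Emit:
jog_arm(increments=[[0, 0, 0.002, 0], [0, 0, 0.002, 0]])

```text
clock: 9.4
position: [486.9, -16.9, 34.3]
ee_rot: [0.795, -0.606, 0.001, 0.002]
contact_force: [0.4, -0.7, -2.3]
gripper_width: 42.0
```

Emit:
jog_arm(increments=[[0, 0, 0.001, 0], [0, 0, 0.001, 0]])

```text
clock: 9.65
position: [486.9, -16.9, 34.1]
ee_rot: [0.796, -0.606, 0.002, 0.002]
contact_force: [-2.8, -0.2, 6.4]
gripper_width: 42.4
```

Emit:
jog_arm(increments=[[0, 0, 0.001, 0], [0, 0, 0.001, 0]])

```text
clock: 9.9
position: [486.9, -16.9, 34.1]
ee_rot: [0.796, -0.606, 0.002, 0.002]
contact_force: [-2.7, -0.1, 7.7]
gripper_width: 42.4
```

Run:
```python
from h import *
s,im=snap('wrist','w6'); np.save('w6s.npy',s,allow_pickle=True); C=cam('wrist',s)
print(s['position'].round(2),s['ee_rot'].round(4),s['clock'],s['contact_force'].round(2),s['gripper_width'])
cv2.imwrite('pics/w6z.png',cv2.resize(im[120:390,160:390],None,fx=2.2,fy=2.2,interpolation=cv2.INTER_NEAREST))
```

```text
[486.9  -16.9   34.11] [ 0.7956 -0.6058  0.0017  0.0023] 9.9 [-2.73 -0.08  7.71] 42.422325323113085
```

View pics/w6z.png

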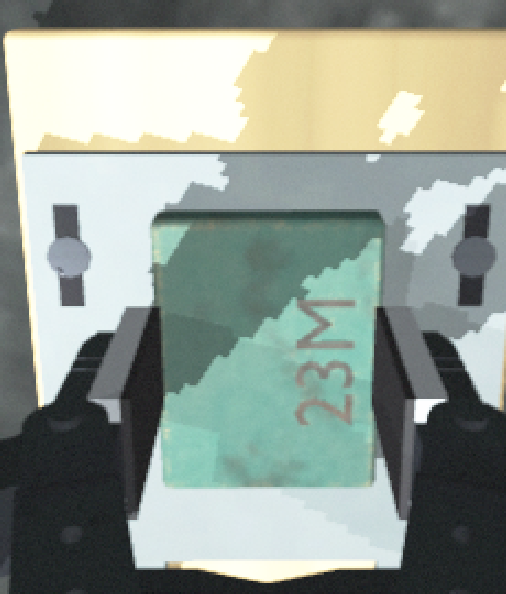

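Run:
```python
from h import *
im=cv2.imread('pics/w6.png'); s=np.load('w6s.npy',allow_pickle=True).item(); C=cam('wrist',s)
g=cv2.cvtColor(im,cv2.COLOR_BGR2GRAY).astype(int)
print(im[376,230:250,0].tolist(), im[376,320:340,0].tolist()); print(im[365:384,270,0].tolist())
print(g[200,160:182],); print(g[200,380:410])
t=R.from_quat(s['ee_rot']).as_matrix()
ty=t[:2,1]/np.hypot(*t[:2,1]); tx=t[:2,0]/np.hypot(*t[:2,0]); p0=s['position'][:2]
f=lambda px,z:[ (round(float((q-p0)@tx),1),round(float((q-p0)@ty),1)) for q in ray(px,C,z)[:,:2]]
print('screws',f([(160+70/2.2,120+257/2.2),(160+474/2.2,120+257/2.2)],15))
print('plate', f([(230,217),(333.5,217),(330,341),(234,341)],22))
```

```text
[236, 238, 237, 237, 212, 129, 128, 136, 141, 136, 132, 144, 191, 231, 234, 235, 235, 236, 237, 237] [239, 240, 239, 240, 237, 238, 235, 235, 235, 221, 186, 211, 234, 232, 232, 232, 232, 232, 232, 232]
[233, 233, 234, 235, 234, 234, 233, 231, 232, 236, 242, 243, 243, 243, 243, 243, 242, 159, 46]
[120 120 118 120 115 115 116 225 252 253 249 238 238 239 239 238 239 239
 239 239 238 238]
[159 206 237 238 237 237 237 237 237 239 236 236 221 177 158 159 171 191
 159  75  76  74  80  82  85  93  95  96  98  96]
screws [(18.2, -38.1), (18.1, 42.5)]
plate [(29.5, -20.0), (29.5, 22.6), (-30.3, 23.5), (-30.2, -20.6)]
```

Run:
```python
from h import *
s=np.load('w6s.npy',allow_pickle=True).item(); C=cam('wrist',s)
t=R.from_quat(s['ee_rot']).as_matrix()
ty=t[:2,1]/np.hypot(*t[:2,1]); tx=t[:2,0]/np.hypot(*t[:2,0]); p0=s['position'][:2]
f=lambda px,z:[ (round(float((q-p0)@tx),1),round(float((q-p0)@ty),1)) for q in ray(px,C,z)[:,:2]]
print(f([(234.5,376),(330.5,376),(240,374.5),(310,374.5)],14), tx,ty)
```

```text
[(-56.9, -22.4), (-57.0, 25.9), (-56.0, -19.6), (-56.1, 15.6)] [ 0.26603066 -0.96396457] [-0.96396683 -0.26602247]
```

Emit:
jog_arm(increments=[[-0.003, 0, 0.0005, 0], [-0.007, 0, 0.0005, 0], [-0.011, 0, 0.0005, 0], [-0.015, 0.0004, 0.0005, 0], [-0.02, 0.0004, 0.0005, 0], [-0.025, 0.0004, 0.0005, 0], [-0.03, 0.0004, 0.0005, 0], [-0.035, 0.0004, 0.0005, 0], [-0.04, 0.0004, 0.0004, 0], [-0.04, 0.0004, 0.0004, 0]])

```text
clock: 11.2
position: [476.6, 22.2, 34.1]
ee_rot: [0.796, -0.605, 0.002, 0.002]
contact_force: [0.2, -0.7, 7.3]
gripper_width: 42.1
```

Emit:
jog_arm(increments=[[-0.004, 0.0008, 0.0005, 0], [-0.008, 0.0008, 0.0005, 0], [-0.012, 0.0008, 0.0005, 0], [-0.016, 0.0008, 0.0005, 0], [-0.02, 0.0008, 0.0005, 0], [-0.025, 0.0008, 0.0005, 0], [-0.03, 0.0008, 0.0004, 0], [-0.03, 0.0008, 0.0004, 0]])

```text
clock: 12.2
position: [467.9, 51.5, 33.7]
ee_rot: [0.796, -0.605, 0.002, 0.001]
contact_force: [-0.9, 0.1, 5.8]
gripper_width: 41.8
```

Emit:
jog_arm(increments=[[-0.002, 0.0003, 0.0006, 0], [-0.004, 0.0003, 0.0006, 0], [-0.006, 0.0003, 0.0006, 0], [-0.008, 0.0003, 0.0006, 0], [-0.01, 0.0003, 0.0006, 0], [-0.01, 0.0003, 0.0006, 0]])

```text
clock: 12.95
position: [464.9, 61.2, 33.0]
ee_rot: [0.796, -0.605, 0.002, 0.001]
contact_force: [0.6, -2.5, 4.8]
gripper_width: 42.0
```

Run:
```python
from h import *
s,im=snap('wrist','w7')
print(s['position'].round(2),s['ee_rot'].round(4),s['clock'],s['contact_force'].round(2),s['wrist_torque'].round(2),s['gripper_width'])
s2,im2=snap('scene','s7')
a=cv2.resize(im[120:390,160:390],None,fx=1.7,fy=1.7); b=cv2.resize(im2[180:270,190:320],(459*130//130,459*90//130))
cv2.imwrite('pics/w7z.png',np.hstack([a[:, :391],cv2.copyMakeBorder(cv2.resize(im2[180:260,195:325],None,fx=3.1,fy=3.1),0,max(0,459-248),0,0,cv2.BORDER_CONSTANT)]))
```

```text
[464.89  61.22  33.02] [ 0.7962 -0.6051  0.0023  0.0013] 12.95 [ 0.63 -2.52  4.82] [-0.82 -0.18  0.  ] 42.04660585741474
```

View pics/w7z.png

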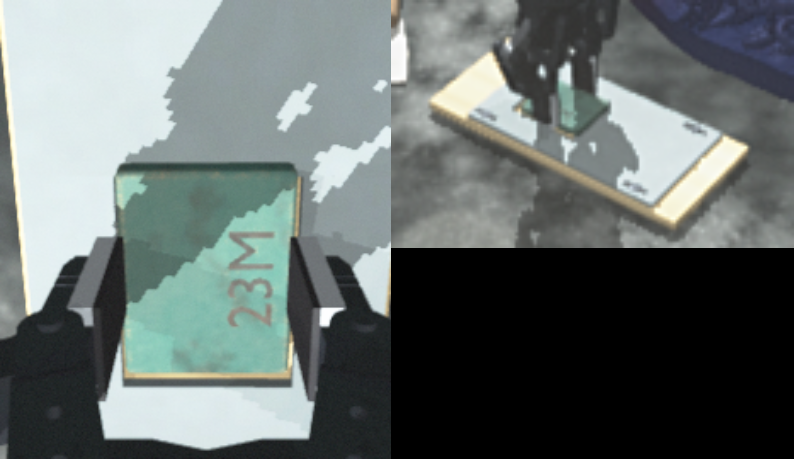

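Emit:
jog_arm(increments=[[-0.001, 0.0004, 0.0006, 0], [-0.002, 0.0004, 0.0006, 0], [-0.003, 0.0004, 0.0006, 0], [-0.003, 0.0004, 0.0006, 0]])

```text
clock: 13.55
position: [463.8, 64.0, 32.5]
ee_rot: [0.796, -0.605, 0.002, 0.001]
contact_force: [1.4, -4.2, 6.3]
gripper_width: 42.5
```

Emit:
jog_arm(increments=[[-0.001, 0.0002, 0.0006, 0], [-0.002, 0.0002, 0.0006, 0], [-0.002, 0.0002, 0.0006, 0]])

```text
clock: 13.92
position: [462.3, 65.8, 31.2]
ee_rot: [0.796, -0.605, 0.002, 0.002]
contact_force: [-0.2, -0.3, -1.2]
gripper_width: 42.1
```

Emit:
jog_arm(increments=[[-0.0005, 0, 0.0006, 0], [-0.0005, 0, 0.0012, 0], [-0.0005, 0, 0.0012, 0]])

```text
clock: 14.3
position: [461.8, 66.3, 30.2]
ee_rot: [0.796, -0.605, 0.002, 0.002]
contact_force: [-2.5, -0.2, 4.0]
gripper_width: 41.8
```

Run:
```python
from h import *
s,im=snap('wrist','w8')
print(s['position'].round(2),s['ee_rot'].round(4),s['clock'],s['contact_force'].round(2),s['wrist_torque'].round(2),s['gripper_width'])
cv2.imwrite('pics/w8z.png',cv2.resize(im[170:390,190:370],None,fx=2.7,fy=2.7))
```

```text
[461.77  66.27  30.18] [ 0.7959 -0.6054  0.0016  0.002 ] 14.3 [-2.52 -0.22  3.99] [-0.16  0.42  0.01] 41.77194125585863
```

View pics/w8z.png

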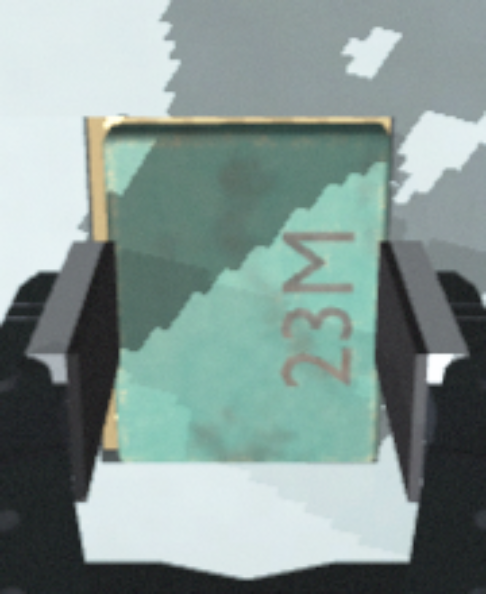

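Emit:
jog_arm(increments=[[0, 0, 0, 0], [0, 0, 0, 0], [0, 0, 0, 0], [0, 0, 0, 0]], hand=0.3)

```text
clock: 14.85
position: [461.8, 66.3, 30.1]
ee_rot: [0.796, -0.605, 0.002, 0.002]
contact_force: [-0.2, -0.7, 0.2]
gripper_width: 55.5
```

Emit:
jog_arm(increments=[[0, 0, -0.005, 0], [0, 0, -0.02, 0], [0, 0, -0.06, 0], [0, 0, -0.1, 0], [0, 0, -0.1, 0], [0, 0, -0.1, 0], [0, 0, -0.1, 0]])

```text
clock: 15.72
position: [461.0, 66.4, 129.1]
ee_rot: [0.796, -0.605, 0.001, 0.003]
contact_force: [-0.0, 1.1, 0.0]
gripper_width: 55.2
```

Run:
```python
from h import *
s,im=snap('wrist','w9'); C=cam('wrist',s)
print(s['position'].round(2),s['ee_rot'].round(4),s['clock'],s['contact_force'].round(2),s['gripper_width'])
cv2.imwrite('pics/w9z.png',cv2.resize(im[120:390,140:420],None,fx=2,fy=2))
c=rect(im,(60,60,30),(95,255,255),(150,100,420,330))[:,0]
print(cv2.minAreaRect(ray(c,C,18)[:,:2].astype(np.float32)))
```

```text
[461.    66.44 129.05] [ 0.7959 -0.6055  0.001   0.0031] 15.725 [-0.01  1.13  0.04] 55.193925326212934
((459.9360656738281, 66.83125305175781), (43.28670883178711, 59.50923156738281), 14.85278606414795)
```

View pics/w9z.png

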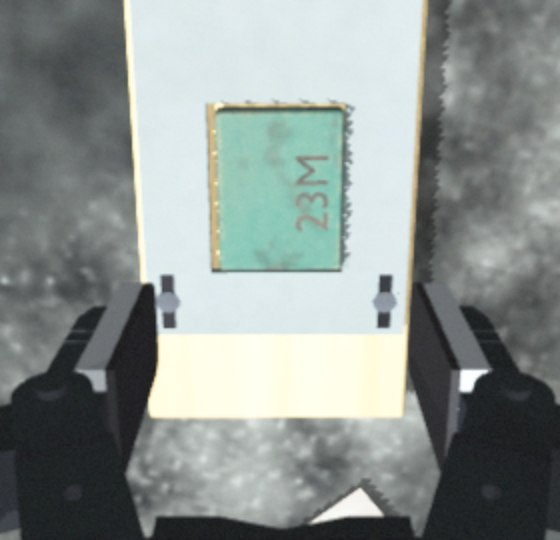

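Run:
```python
from h import *
s=read_state(); print(abs(s['joint_vel']).max(), s['clock'])
print(job_done())
```

```text
0.00452239865425126 15.775
the job is handed in; nothing more can be done
None
```

I picked up the front-right green plate, laid it long side along the tray on the plain end of the sheet, and slid it into the window. It now lies on the window's floor. I released it and handed the job in at 15.8 s; no verdict was reported.

**Slide:** I kept the plate in the grip the whole way. Vertical force readings between moves stayed below 8 N, and sideways readings below about 5 N. It dropped in after about 86 mm; the camera estimate was 88 mm.

**Last checks:**
- **Fully home:** The tool stood at z = 30.2 mm with the plate seated, against 20.1 mm on the table. The 10 mm difference matches the window floor.
- **Released:** The force reading was near zero after I opened the fingers. The robot was about 100 mm clear of the tray.
- **Lying flat:** The last wrist picture shows the plate inside the rim, against the far edge and one side. It measured 43 x 59.5 mm at the seated height, about the same as on the table. I judged level from the picture and the height, not from a direct tilt measurement.

**Disagreements:**
- The gripper width read about 42 mm on a side listed as 45 mm. The camera also read 42 to 44 mm.
- The wrist camera was off by about 1.5 mm sideways. I corrected for that by comparing the held plate with the window in the same picture.

I did not measure the bystanders again. The arm passed well clear of them.

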